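# Lap a knife blank held in the vise

## Robot

A 6-joint arm with a two-finger parallel gripper is mounted at the origin on the work surface. World frame = base frame: x ahead of the robot, y to its left, z up, the work surface at z = 0. Lengths are in m, angles in rad, forces in N, time in s.
With the tool pointing down it reaches from about 0.35 to 0.925 m from the base axis. Payload 6.4 kg.
Tool frame: the origin (TCP) lies midway between the tips of the shut fingers; the grasp point (between the pads) lies 19 mm behind it (bot.grip_depth is the distance from the TCP to the grasp point, in m); z points along the fingers, y is the direction in which the jaws open and shut (so a half turn about z gives the same grasp; the last joint's range is limited). The gripper opens to 85 mm and grips with 20 to 120 N. Pads are 22 mm wide; open, the fingers measure 114 mm over their backs; the gripper's body (76 mm by 85 mm) begins 54 mm behind the grasp point. The pads swing forward as they close: fully open they stand 13 mm farther back than shut.
Start: joints at [-1.442, 0.245, 1.558, -0, 1.339, -0.174], TCP at [0.194, -0.62, 0.231] pointing down, gripper open.
Joint ranges: [-3.13, 3.13], [-1.02, 2.26], [0.13, 2.54], [-0.95, 4.09], [0.21, 2.88], [-2.74, 2.74]. Speed limits (rad/s): [2.57, 2.57, 3.14, 3.14, 3.14, 3.14].

## Interface

Orientations are given as a unit quaternion [w, x, y, z].
In Python, from bench import readout, read_camera, camera_info, bot gives the robot as it stands.
- The arm moves only by the tool jog_arm, never from a script. Its argument "moves" is a list that holds one entry, the list of rows, each a list of 6 numbers: the shift along the tool's x, y, z in mm, then the turn, a rotation vector about the tool's x, y, z in rad. A call has 1 to 10 rows; each row is the pose to reach, as a shift and turn from the pose commanded when the call began, along the tool's axes at that moment; what a row does not reach only later rows make up. A row lasts 1/12 s, in which the tool goes at most 41.7 mm and 7.16 degrees, less where a joint would pass 70% of its speed; a pose out of reach is approached as far as the arm can. A call with a gripper value outside its range is refused whole. "gripper" is the finger opening in mm, from 0 to 85.4, set as the call begins (left out, the last holds). The fingers move at their own pace and stop on an object; the grip force is fixed at half the most. Time passes only in rows, so rows that repeat a pose let the fingers close. It gives the time, the measured TCP pose, the force and the opening at its end, in the units of the state.
- readout.observe(): the state, without advancing time (a new reading comes with each control period).
- read_camera(name): name is "scene" or "top"; returns the picture (420x560x3 uint8, red, green, blue); there is no depth.
- camera_info(name): a dict with "fx", "fy", "cx", "cy" (pixels), "R" (3x3) and "t" (3): a world point X has camera coordinates R X + t. Camera axes: x right, y down, z forward; pixel columns grow to the right and rows downward; lengths in m; the calibration is good to about 2 mm. A picture is of the moment at which its call begins. camera_info takes no time and is no camera call.
- bot.sign_off(): hands the job in, once; it reports no verdict.
The state is a dict: "clock": time; "joint_pos": joint angles; "qd": joint speeds; "effort": joint torques, N m; "ee_pos": TCP position; "ee_rot": TCP orientation; "wrist_force": force on the tool from outside, world axes, zero at the start; "ft_torque": the same for the moment, N m; "width": finger opening in m.
Only numpy, scipy, OpenCV 4.12 (cv2) and the standard library are available. Lean on these libraries where they do the work, as an engineer would, in place of code of your own. Each camera call takes 0.05 s, during which the arm holds its last target. There are 200 camera calls.

## Task

Take the lapping block with the orange handle and sweep it along the knife blank on the sloping sprung jig in the vise, from the tang end all the way to the pointed end, with its sole flat on the blade, centred on it and pressing steadily so that the bed gives by about half its travel but never goes down to its stop. Then set the block down, sole down, in the middle of the green mat without dropping it, and leave the other things on the bench where they are.

Things in the scene. Friction and masses are not known exactly. Their poses are not given: they have to be found in the camera images.
- fine_block: Lapping block to use: grey sole and pale wood base 50 (its x) x 80 (its y) x 20 mm high, with a bright orange bar handle along y on top, 24 mm wide (x), 70 mm long (y), from 20 to 64 mm above the sole. 0.25 kg or so, loose. Origin at the centre of the sole's underside, z up out of the handle.
- coarse_block: A second block of the same shape with a blue handle, not to be used; loose. Same origin and axes.
- vise: Blue bench vise fixed to the bench, 170 (its x) x 120 mm, jaw tops 96 mm high; screw handle out to x=+130 mm at 62 mm height. Holds a wooden jig with a 200 x 70 mm board sloping 30 deg, facing up and towards the vise's -x (about the robot's left, world +y). Origin at bench level under the blade's centre, z up.
- blade_mid (a point): Centre of the upper face of the bright steel knife blank on the jig's cork bed, 170 mm above the bench when unpressed; moves with the bed. y: along the blade towards its point (away from the robot); x: up the slope; z: square out of the face (30 deg from vertical). Flat face 190 mm long (y -95 to +95 mm), 46 wide; beyond y=+95 a 23 mm triangular point, beyond y=-95 a dark riveted tang 50 mm long.
- bed (a joint): How far the sprung cork bed with the blade is pressed in, square to its face (m): 0 free, 0.014 at its stop. Starting it takes about 2 N, then 0.8 N per mm (about 7 N at 7 mm).
- mat: Flat green mat 140 (its x) x 160 (its y) x 3 mm thick fixed on the bench. Origin at the centre of its underside.
- jar: Bystander: closed amber jar with a steel cap, diameter 68 mm, 110 mm high, loose. Origin at the centre of its bottom.
- hammer: Bystander: hammer 200 mm long lying on the bench, loose. Its handle points to its -x.
Not all that is in view belongs to the job. What is shaped like the fine_block but purple is not meant. There is more than one size of the mat; the one meant has the size given above.

How it is judged:
By the outcome, as a careful person would: the job done as asked, in the order asked, and still so for the second after the job is handed in, with the robot touching nothing.
It also fails if it takes over 64 s, if anything falls off the work surface, if the arm or the gripper's body presses on something with over 40 N, if the wrist force passes 120 N, or if a joint passes its speed limit or range.

## Working session

There is one attempt and no reset: what is moved stays moved. The work goes in short steps, Python scripts to look and compute and a tool call to move; the robot and the scene stay as the last step left them, time stands still between calls to the robot, and variables do not carry over. Pictures are saved under pics/ and viewed, about 8 in all and at most 12, crops included, and the job is handed in when it is done.

Besides the shell and the picture viewer there is one more tool, called after "Request:" as name(argument=value, ...) on one line, values as JSON. jog_arm: Moves the arm, as the interface text tells. Its arguments: {"type":"object","properties":{"moves":{"type":"array","items":{"type":"array","items":{"type":"array","items":{"type":"number"}}}},"gripper":{"type":"number"}},"required":["moves"]}

```bash
mkdir -p pics; ls
python3 - <<'E'
from bench import readout, read_camera, camera_info, bot
import cv2,numpy as np
np.set_printoptions(precision=4,suppress=True)
for n in ("scene","top"):
    im=read_camera(n); cv2.imwrite(f"pics/{n}0.png",cv2.resize(im[:,:,::-1],(784,588),interpolation=cv2.INTER_CUBIC))
    np.save(f"{n}0.npy",im)
    print(n,camera_info(n))
print(readout.observe())
E
```

```text
pics
scene {'fx': 506.79181973582797, 'fy': 506.79181973582797, 'cx': 276.2747414304812, 'cy': 204.3848878783636, 'R': array([[-0.1517,  0.9884,  0.0039],
       [ 0.6311,  0.0999, -0.7692],
       [-0.7607, -0.1142, -0.639 ]]), 't': array([-0.0265, -0.2423,  1.7291])}
top {'fx': 411.00294441456305, 'fy': 411.00294441456305, 'cx': 284.0010111092569, 'cy': 204.60937767345644, 'R': array([[-0.0235, -0.9997, -0.0112],
       [-0.9928,  0.0247, -0.1175],
       [ 0.1177,  0.0084, -0.993 ]]), 't': array([0.1   , 0.5545, 1.1199])}
{'clock': 0.1, 'joint_pos': array([-1.4421,  0.2458,  1.5589, -0.    ,  1.3387, -0.1741]), 'qd': array([ 0.0013,  0.0006, -0.0038, -0.0006, -0.0002,  0.0023]), 'effort': array([  0.0001, -43.0671, -32.713 ,  -0.0001,   0.0029,   0.    ]), 'ee_pos': array([ 0.1938, -0.6199,  0.2303]), 'ee_rot': array([-0.0009,  0.9886,  0.1508,  0.    ]), 'wrist_force': array([-0.0869, -0.3863, -0.1716]), 'ft_torque': array([-0.0095,  0.0087,  0.0099]), 'width': 0.08507752894537927}
```

View pics/scene0.png

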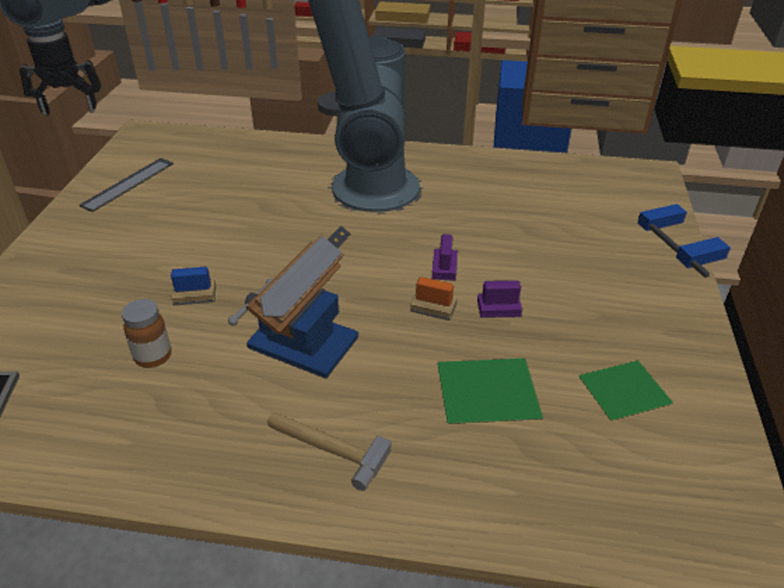

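View pics/top0.png

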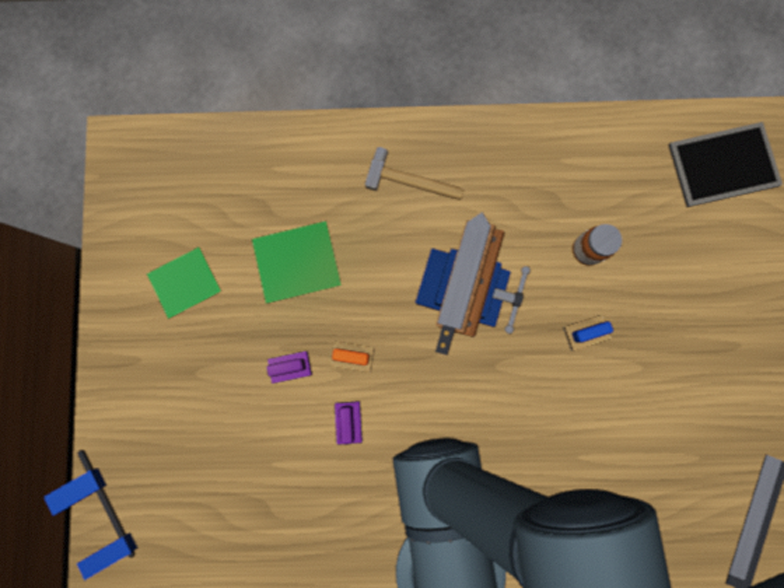

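The scene view shows the orange-handled block at (435,295), the vise and blade around (300,275), the large mat at (490,390) and a smaller decoy mat at (625,390). In the top view the block is at (352,356), the mat at (297,262), the blade from (447,330) to (481,215), and the two purple blocks at (289,367) and (348,423). Next I'll segment and measure these.

```bash
cat > h.py <<'E'
import numpy as np, cv2
from scipy.spatial.transform import Rotation as Ro
from bench import readout, read_camera, camera_info, bot
np.set_printoptions(precision=4,suppress=True)
C={n:camera_info(n) for n in("scene","top")}
def proj(n,X):
    c=C[n]; p=np.atleast_2d(X)@c["R"].T+c["t"]
    return np.c_[c["fx"]*p[:,0]/p[:,2]+c["cx"],c["fy"]*p[:,1]/p[:,2]+c["cy"]]
def onplane(n,uv,z):
    c=C[n]; uv=np.atleast_2d(uv).astype(float)
    d=np.c_[(uv[:,0]-c["cx"])/c["fx"],(uv[:,1]-c["cy"])/c["fy"],np.ones(len(uv))]@c["R"]
    o=-c["R"].T@c["t"]; return o+d*((z-o[2])/d[:,2])[:,None]
def blobs(im,lo,hi,amin=60):
    m=cv2.inRange(cv2.cvtColor(im,cv2.COLOR_RGB2HSV),lo,hi)
    return [c[:,0] for c in cv2.findContours(m,cv2.RETR_EXTERNAL,cv2.CHAIN_APPROX_NONE)[0] if cv2.contourArea(c)>amin]
def tool():
    s=readout.observe(); return s,s["ee_pos"],Ro.from_quat(np.r_[s["ee_rot"][1:],s["ee_rot"][0]])
E
python3 - <<'E'
from h import *
I={n:np.load(n+"0.npy") for n in C}
def rect(n,c,z):
    X=onplane(n,c,z)[:,:2]; (ctr,sz,a)=cv2.minAreaRect((X*1000).astype(np.float32)); return np.array(ctr),np.array(sz),a
for n in C:
    for c in blobs(I[n],(50,120,40),(75,255,255)): print(n,"mat",*rect(n,c,.003))
    for c in blobs(I[n],(5,200,150),(16,255,255),40): print(n,"orange",c.mean(0),*rect(n,c,.064),c.min(0),c.max(0))
# crops
a=I["top"][140:260,280:400]; b=I["scene"][150:270,160:280]
cv2.imwrite("pics/crop.png",cv2.resize(np.hstack([a,b])[:,:,::-1],(800,400),interpolation=cv2.INTER_NEAREST))
c=I["top"][235:270,230:275];d=I["scene"][190:235,285:335]
cv2.imwrite("pics/crop2.png",np.hstack([cv2.resize(x[:,:,::-1],(400,400),interpolation=cv2.INTER_NEAREST) for x in(c,d)]))
E
```

```text
scene mat [583.2935 530.5699] [103.8848 119.2853] 26.563100814819336
scene mat [619.9581 297.2645] [138.2025 156.9821] 12.528778076171875
top mat [580.3964 529.9286] [103.6788 119.0024] 25.8199462890625
top mat [617.9363 297.1579] [137.2854 157.2799] 12.518534660339355
top orange [249.7544 254.4561] [420.3767 181.5131] [65.2645 20.645 ] 79.29849243164062 [238 250] [262 259]
```

View pics/crop.png

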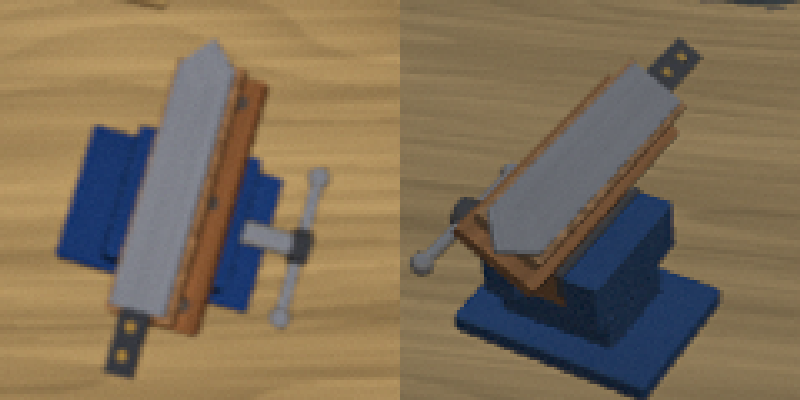

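The crops show the blade corners clearly. In the left (top) crop they are (110,302), (168,313), (237,70), (213,40) and (180,60). In the right (scene) crop they are (285,105), (235,65), (90,205), (97,253) and (147,250). The tang lies flush or lower, with two small rivets. I'll fit the blade's pose and refine the block's.

```bash
cat >> h.py <<'E'
def blade(x,y,z,t):
    h=np.array([np.sin(t),-np.cos(t),0]); yb=np.array([np.cos(t),np.sin(t),0]); k=np.array([0,0,1.])
    c,s=np.cos(np.pi/6),.5
    return np.array([x,y,z]),np.c_[c*h+s*k,yb,c*k-s*h]
E
python3 - <<'E'
from h import *
from scipy.optimize import least_squares
M=np.array([[-23,-95,0],[23,-95,0],[23,95,0],[0,118,0],[-23,95,0]])/1e3
T=np.array([[110,302],[168,313],[237,70],[213,40],[180,60]])/3.3333+[279.5,139.5]
S=np.array([[285,105],[235,65],[90,205],[97,253],[147,250]])/3.3333+[159.5,149.5]
def f(p,names=("top","scene")):
    o,R=blade(*p); X=o+M@R.T
    return np.concatenate([(proj(n,X)-(T if n=="top" else S)).ravel() for n in names])
for ns in(("top","scene"),("top",),("scene",)):
    if len(ns)==2: r=least_squares(f,[.55,0,.17,-.2])
    else: r=least_squares(lambda q:f([q[0],q[1],.17,q[2]],ns),[.55,0,-.2])
    print(ns,r.x,np.abs(r.fun).max(),r.fun.round(1))
I={n:np.load(n+"0.npy") for n in C}
# block: fit model handle silhouettes (orange) in both views via hull IoU-ish corner bbox
def mask(n): return cv2.inRange(cv2.cvtColor(I[n],cv2.COLOR_RGB2HSV),(3,150,90),(16,255,255))
for n in C:
    for c in blobs(I[n],(3,170,90),(14,255,255),40): print(n,"o",c.mean(0),c.min(0),c.max(0),cv2.contourArea(c))
H=np.array([[sx*12,sy*35,z] for sx in(-1,1) for sy in(-1,1) for z in(20,64)])/1e3
W={"top":(slice(235,275),slice(225,280)),"scene":(slice(185,235),slice(285,340))}
G={}
for n in C:
    m=mask(n); k=np.zeros_like(m); k[W[n]]=m[W[n]]; G[n]=k>0; print(n,G[n].sum())
def cost(p,off=(0,0)):
    t=p[2]; R=np.array([[np.cos(t),-np.sin(t),0],[np.sin(t),np.cos(t),0],[0,0,1]])
    X=H@R.T+[p[0],p[1],0]; s=0
    for n in C:
        h=cv2.convexHull(((proj(n,X))*16).round().astype(np.int32))
        big=np.zeros(G[n].shape,np.uint8); cv2.fillConvexPoly(big,h,1,shift=4); s+=(G[n]^(big>0)).sum()
    return s
from scipy.optimize import differential_evolution
r=differential_evolution(cost,[(.38,.46),(.14,.22),(-.5,.5)],seed=1,maxiter=60); print(r.x,r.fun)
E
```

```text
('top', 'scene') [ 0.5605 -0.0306  0.1693 -0.3126] 1.535836865787644 [-0.5  0.1 -1.5  1.  -1.2  0.1  0.1 -0.7 -0.7  0.7 -1.1 -1.2 -0.4 -0.9
 -0.4  1.3 -0.4 -0.4 -1.5  0.9]
('top',) [ 0.561  -0.0325 -0.3086] 1.0462808562665487 [ 0.4  0.  -0.6  0.8 -0.5 -0.3  0.7 -1.  -0.   0.5]
('scene',) [ 0.5611 -0.0284 -0.3192] 1.23344725295658 [-0.1 -1.1  0.7 -0.9  0.2  1.2  0.2 -0.5 -0.9  0.9]
scene o [312.9041 205.137 ] [298 198] [323 217] 143.5
top o [249.9833 254.4667] [237 249] [263 260] 194.0
scene 188
top 242
[ 0.4204  0.184  -0.1226] 380.0
```

View pics/crop2.png

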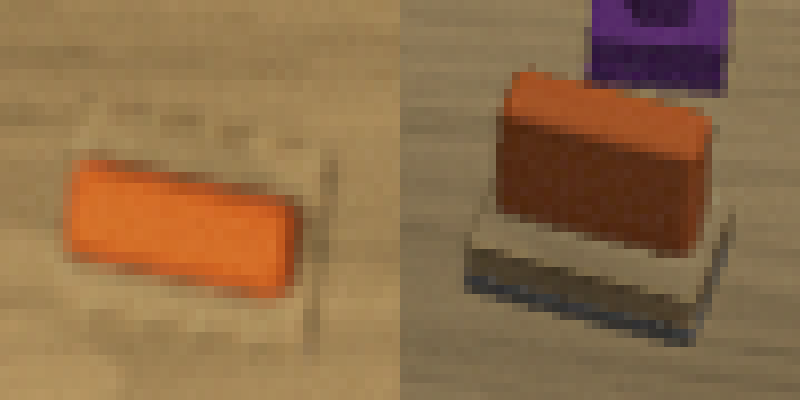

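The crop shows the orange handle with clean edges. Its front face is dark, so the threshold missed it in the scene view. I'll refit with a lower threshold and plan the grasp.

Run:
```python
from h import *
from scipy.optimize import differential_evolution
I={n:np.load(n+"0.npy") for n in C}
H=np.array([[sx*12,sy*35,z] for sx in(-1,1) for sy in(-1,1) for z in(20,64)])/1e3
W={"top":(slice(235,275),slice(225,280)),"scene":(slice(185,235),slice(285,340))}
G={}
for n in C:
    m=cv2.inRange(cv2.cvtColor(I[n],cv2.COLOR_RGB2HSV),(2,175,50),(16,255,255)); k=np.zeros_like(m); k[W[n]]=m[W[n]]; G[n]=k>0; print(n,G[n].sum())
def cost(p,ns=("top","scene")):
    X=H@Ro.from_euler("z",p[2]).as_matrix().T+[p[0],p[1],0]; s=0
    for n in ns:
        h=cv2.convexHull((proj(n,X)*16).round().astype(np.int32)); b=np.zeros(G[n].shape,np.uint8)
        cv2.fillConvexPoly(b,h,1,shift=4); s+=(G[n]^(b>0)).sum()
    return s
for ns in(("top","scene"),("top",),("scene",)):
    r=differential_evolution(cost,[(.38,.46),(.14,.22),(-.5,.5)],args=(ns,),seed=1,maxiter=60); print(ns,r.x,r.fun)
s,p,R=tool(); print(p,R.as_matrix())
```

```text
scene 386
top 221
('top', 'scene') [ 0.4198  0.1813 -0.125 ] 198.0
('top',) [ 0.4203  0.1838 -0.1626] 52.0
('scene',) [0.4184 0.1823 0.0838] 132.0
[ 0.1938 -0.6199  0.2303] [[ 0.9545  0.2982 -0.0002]
 [ 0.2982 -0.9545  0.0018]
 [ 0.0003 -0.0017 -1.    ]]
```

```bash
cat >> h.py <<'E'
def Rvert(ay):  # tool down, tool y at world angle ay (deg)
    a=np.radians(ay); y=np.array([np.cos(a),np.sin(a),0]); z=np.array([0,0,-1.]); return Ro.from_matrix(np.c_[np.cross(y,z),y,z])
BO,BR=blade(.5608,-.0306,.170,-.3126)
RS=Ro.from_matrix(np.c_[-BR[:,1],-BR[:,0],-BR[:,2]])
def goal(P,Rt):
    s,p,R=tool(); print("shift",(R.inv().apply(np.array(P)-p)*1e3).round(1),"rot",(R.inv()*Rt).as_rotvec().round(4),"| at",p,"F",s["wrist_force"])
E
python3 - <<'E'
from h import *
goal([.42,.182,.28],Rvert(-8.6))
E
```

```text
shift [ 455.1 -698.1  -48.4] rot [-0.0014 -0.0012 -1.1179] | at [ 0.1938 -0.6199  0.2303] F [-0.0869 -0.3863 -0.1716]
```

Request:
jog_arm(moves=[[[40, -60, -48, 0, 0, -0.11], [80, -120, -48, 0, 0, -0.22], [455, -698, -48, 0, 0, -1.118], [455, -698, -48, 0, 0, -1.118], [455, -698, -48, 0, 0, -1.118], [455, -698, -48, 0, 0, -1.118], [455, -698, -48, 0, 0, -1.118], [455, -698, -48, 0, 0, -1.118], [455, -698, -48, 0, 0, -1.118], [455, -698, -48, 0, 0, -1.118]]], gripper=60)

```text
clock: 0.93
ee_pos: [0.305, -0.2253, 0.2701]
ee_rot: [-0.0, 0.757, 0.653, 0.0]
wrist_force: [1.5, 0.5, 0.1]
width: 0.0599
```

Run:
```python
from h import *
goal([.42,.182,.28],Rvert(-8.6))
```

```text
shift [419.7  54.3  -9.8] rot [-0.0001 -0.0003  0.0036] | at [ 0.305  -0.2253  0.2701] F [1.488  0.4906 0.0881]
```

Request:
jog_arm(moves=[[[405, 50, 0, 0, 0, 0], [405, 50, 0, 0, 0, 0], [405, 50, 0, 0, 0, 0], [405, 50, 0, 0, 0, 0], [405, 50, 0, 0, 0, 0], [405, 50, 0, 0, 0, 0], [405, 50, 0, 0, 0, 0], [405, 50, 0, 0, 0, 0], [405, 50, 0, 0, 0, 0], [405, 50, 0, 0, 0, 0]]])

```text
clock: 1.77
ee_pos: [0.4149, 0.1686, 0.2702]
ee_rot: [-0.0, 0.757, 0.653, 0.0]
wrist_force: [-0.2, -1.2, 0.2]
width: 0.0601
```

Request:
jog_arm(moves=[[[0, 0, 0, 0, 0, 0], [0, 0, 0, 0, 0, 0], [0, 0, 0, 0, 0, 0]]])

```text
clock: 2.02
ee_pos: [0.4147, 0.1654, 0.27]
ee_rot: [-0.0, 0.758, 0.652, -0.001]
wrist_force: [-0.1, -1.5, -0.2]
width: 0.0599
```

Run:
```python
from h import *
goal([.42,.182,.1],Rvert(-8.6))
```

```text
shift [ 17.3   2.9 170. ] rot [-0.001   0.0006  0.0004] | at [0.4147 0.1654 0.27  ] F [-0.0955 -1.4572 -0.2433]
```

Request:
jog_arm(moves=[[[17, 3, 40, 0, 0, 0], [17, 3, 170, 0, 0, 0], [17, 3, 170, 0, 0, 0], [17, 3, 170, 0, 0, 0], [17, 3, 170, 0, 0, 0], [17, 3, 170, 0, 0, 0], [17, 3, 170, 0, 0, 0]]])

```text
clock: 2.6
ee_pos: [0.4219, 0.1814, 0.1023]
ee_rot: [0.001, 0.759, 0.652, 0.001]
wrist_force: [0.8, -0.3, 1.0]
width: 0.0602
```

Run:
```python
from h import *
goal([.42,.182,.024],Rvert(-8.6))
a=read_camera("top")[215:275,220:300]; b=read_camera("scene")[170:230,270:350]
cv2.imwrite("pics/pre.png",cv2.resize(np.hstack([a,b])[:,:,::-1],(800,300),interpolation=cv2.INTER_CUBIC))
```

```text
shift [ 0.3 -2.1 78.3] rot [ 0.0021 -0.0006 -0.0015] | at [0.4219 0.1814 0.1023] F [ 0.7968 -0.3213  0.9726]
```

View pics/pre.png

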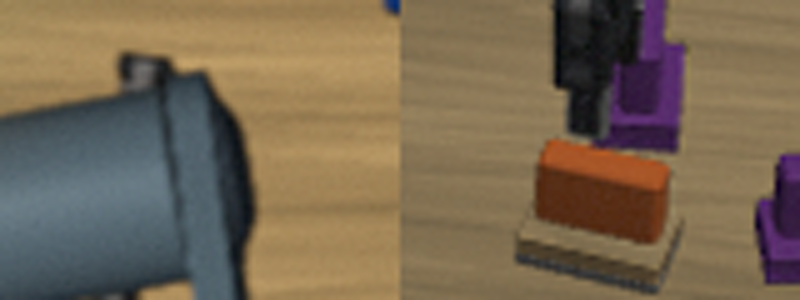

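The scene crop shows the near finger at (588,110), just above the centre of the orange handle (603,185). Allowing for parallax, that is lined up. I'll descend and grip.

Request:
jog_arm(moves=[[[0, -1.5, 30, 0, 0, 0], [0, -1.5, 55, 0, 0, 0], [0, -1.5, 70, 0, 0, 0], [0, -1.5, 78, 0, 0, 0], [0, -1.5, 78, 0, 0, 0]]])

```text
clock: 3.12
ee_pos: [0.4196, 0.1822, 0.0229]
ee_rot: [0.0, 0.758, 0.652, 0.0]
wrist_force: [-0.2, 0.9, 0.5]
width: 0.06
```

Request:
jog_arm(moves=[[[0, 0, 0, 0, 0, 0], [0, 0, 0, 0, 0, 0], [0, 0, 0, 0, 0, 0], [0, 0, 0, 0, 0, 0], [0, 0, 0, 0, 0, 0], [0, 0, 0, 0, 0, 0], [0, 0, 0, 0, 0, 0]]], gripper=10)

```text
clock: 3.7
ee_pos: [0.4208, 0.1825, 0.0244]
ee_rot: [0.001, 0.758, 0.652, 0.001]
wrist_force: [-0.6, -0.5, 7.2]
width: 0.0237
```

Run:
```python
from h import *
s,p,R=tool(); print(s["width"],s["ft_torque"],R.as_matrix()[:,1],R.as_matrix()[:,2])
goal([.42,.182,.024],Rvert(-8.6))
```

```text
0.02370699752540195 [ 0.0073  0.2628 -0.0273] [ 0.9888 -0.1494  0.0032] [ 0.0033  0.0006 -1.    ]
shift [-0.7 -0.7  0.4] rot [ 0.0032 -0.0011  0.0001] | at [0.4208 0.1825 0.0244] F [-0.5822 -0.4675  7.2487]
```

Request:
jog_arm(moves=[[[0, 0, -15, 0, 0, 0], [0, 0, -50, 0, 0, 0], [0, 0, -90, 0, 0, 0], [0, 0, -130, 0, 0, 0], [0, 0, -170, 0, 0, 0], [0, 0, -210, 0, 0, 0], [0, 0, -250, 0, 0, 0], [0, 0, -280, 0, 0, 0], [0, 0, -280, 0, 0, 0], [0, 0, -280, 0, 0, 0]]])

```text
clock: 4.53
ee_pos: [0.4196, 0.1823, 0.3041]
ee_rot: [0.001, 0.758, 0.652, 0.002]
wrist_force: [-0.2, 0.1, -3.7]
width: 0.0234
```

Run:
```python
from h import *
s,p,R=tool(); print(s["width"],s["joint_pos"],s["ft_torque"])
P=BO+BR@[0,-.065,.11]; print(P)
goal(P,RS)
```

```text
0.023436419116509167 [ 0.1613 -0.2846  1.9472 -0.      1.4752  0.3112] [0.0025 0.0135 0.0002]
[0.5159 0.0417 0.2653]
shift [-124.7  116.    39.2] rot [ 0.4371 -0.3665 -1.3742] | at [0.4196 0.1823 0.3041] F [-0.1865  0.0813 -3.7052]
```

Request:
jog_arm(moves=[[[-10, 10, 3, 0.037, -0.031, -0.115], [-20, 20, 6, 0.073, -0.061, -0.23], [-31, 29, 10, 0.11, -0.092, -0.344], [-42, 39, 13, 0.147, -0.123, -0.46], [-52, 48, 16, 0.183, -0.154, -0.575], [-62, 58, 20, 0.22, -0.184, -0.69], [-73, 68, 23, 0.256, -0.215, -0.805], [-83, 77, 26, 0.293, -0.246, -0.92], [-94, 87, 29, 0.33, -0.276, -1.035], [-104, 97, 33, 0.366, -0.307, -1.15]]])

```text
clock: 5.37
ee_pos: [0.4986, 0.0643, 0.2662]
ee_rot: [-0.039, 0.261, 0.939, -0.222]
wrist_force: [0.1, 0.8, -3.5]
width: 0.0236
```

Run:
```python
from h import *
s,p,R=tool(); print(s["width"],s["joint_pos"])
goal(BO+BR@[0,-.065,.11],RS)
```

```text
0.02355334906829564 [ 0.0949  0.0539  1.7544 -0.3867  1.5791 -0.888 ]
shift [-26.2  -8.7   6.6] rot [ 0.0653 -0.0655 -0.2146] | at [0.4986 0.0643 0.2662] F [ 0.0521  0.7776 -3.5302]
```

Request:
jog_arm(moves=[[[-13, -4, 3, 0.033, -0.033, -0.107], [-26, -9, 7, 0.065, -0.065, -0.215], [-26, -9, 7, 0.065, -0.065, -0.215], [-26, -9, 7, 0.065, -0.065, -0.215], [-26, -9, 7, 0.065, -0.065, -0.215]]])

```text
clock: 5.78
ee_pos: [0.5152, 0.0423, 0.267]
ee_rot: [-0.039, 0.155, 0.954, -0.254]
wrist_force: [0.2, -0.0, -2.8]
width: 0.0236
```

Run:
```python
from h import *
s,p,R=tool(); print(s["width"],s["joint_pos"])
goal(BO+BR@[0,-.065,.0244+.030],RS)
```

```text
0.023642693471503416 [ 0.0889  0.075   1.7452 -0.475   1.5449 -1.0935]
shift [-0.8  0.3 57.2] rot [ 0.0037 -0.0002 -0.0089] | at [0.5152 0.0423 0.267 ] F [ 0.1802 -0.0319 -2.8152]
```

Request:
jog_arm(moves=[[[0, 0, 25, 0.0037, 0, -0.009], [0, 0, 50, 0.0037, 0, -0.009], [0, 0, 62, 0.0037, 0, -0.009], [0, 0, 62, 0.0037, 0, -0.009], [0, 0, 62, 0.0037, 0, -0.009]]])

```text
clock: 6.2
ee_pos: [0.5065, 0.0127, 0.2146]
ee_rot: [-0.04, 0.15, 0.954, -0.256]
wrist_force: [-0.3, 0.4, -3.3]
width: 0.0237
```

Run:
```python
from h import *
goal(BO+BR@[0,-.065,.0244+.00],RS)
a=read_camera("top");b=read_camera("scene")
s,p,R=tool(); Rb=R.as_matrix()
# predicted: blade outline (green), block base outlines (red) assuming tool-centred
M=np.array([[-23,-95,0],[23,-95,0],[23,95,0],[0,118,0],[-23,95,0]])/1e3
out=[]
for n,im,(r,c) in(("top",a,(140,280)),("scene",b,(150,160))):
    k=8; v=cv2.resize(im[r:r+75*1+45,c:c+100],None,fx=4,fy=4,interpolation=cv2.INTER_CUBIC)[:,:,::-1].copy()
    for X,col in((BO+M@BR.T,(0,255,0)),*[(p+np.array([[sx*40,sy*25,z] for sx,sy in((-1,-1),(1,-1),(1,1),(-1,1))])/1e3@Rb.T,(0,0,255)) for z in(4.4,24.4)]):
        q=((proj(n,X)+.5-[c,r])*4*16).round().astype(np.int32); cv2.polylines(v,[q],True,col,1,cv2.LINE_AA,4)
    out.append(v)
cv2.imwrite("pics/over.png",np.hstack(out))
```

```text
shift [ 0.1  1.  26.4] rot [-0.0002  0.0016  0.0004] | at [0.5065 0.0127 0.2146] F [-0.3159  0.4369 -3.2981]
```

View pics/over.png

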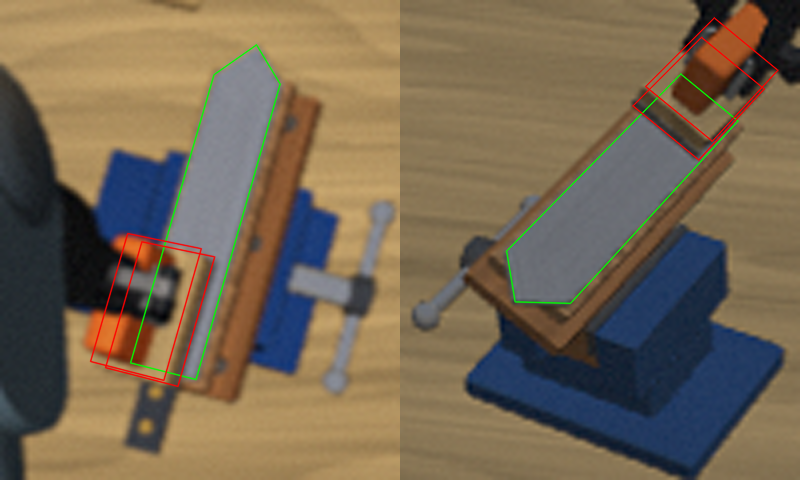

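The overlay agrees in both views. The green blade outline lies on the steel within about 1 px, and the red sole outline lies on the block's base, whose front sole edge runs (635,105)–(700,158) in the scene half. I'll descend to contact.

```bash
cat >> h.py <<'E'
F0=np.array([0,.2,-3.2])
def st():
    s,p,R=tool(); q=BR.T@(p-BO); print("t",s["clock"],"blade xyz mm",(q*1e3).round(1),"sole depth",round(24.4-q[2]*1e3,1),"F blade",(BR.T@(s["wrist_force"]-F0)).round(2),"tilt",(R.inv()*RS).as_rotvec().round(4),"w",round(s["width"],4),"T",s["ft_torque"])
E
python3 -c "
from h import *
st()"
```

```text
t 6.3 blade xyz mm [  1.2 -63.8  52.5] sole depth -28.1 F blade [0.47 0.24 0.89] tilt [ 0.0008  0.0049 -0.0003] w 0.0234 T [ 0.5001 -0.1853 -0.0226]
```

Request:
jog_arm(moves=[[[0, 1, 10, 0, 0, 0], [0, 1, 18, 0, 0, 0], [0, 1, 22, 0, 0, 0], [0, 1, 23, 0, 0, 0], [0, 1, 23, 0, 0, 0], [0, 1, 23, 0, 0, 0]]])

```text
clock: 6.8
ee_pos: [0.5037, 0.0024, 0.1943]
ee_rot: [-0.039, 0.15, 0.954, -0.256]
wrist_force: [0.3, -0.2, -2.4]
width: 0.0233
```

```bash
python3 -c "
from h import *
st()"
```

```text
t 6.8 blade xyz mm [  0.1 -64.5  27.9] sole depth -3.5 F blade [0.62 0.4  0.53] tilt [-0.0003  0.0027  0.0009] w 0.0233 T [ 0.4781 -0.1656  0.0194]
```

Request:
jog_arm(moves=[[[0, 0, 1, 0, 0, 0], [0, 0, 2, 0, 0, 0], [0, 0, 2, 0, 0, 0], [0, 0, 2, 0, 0, 0]]])

```text
clock: 7.13
ee_pos: [0.5034, 0.0015, 0.1925]
ee_rot: [-0.039, 0.15, 0.954, -0.256]
wrist_force: [0.7, 0.2, -2.1]
width: 0.0237
```

```bash
python3 -c "
from h import *
st()"
```

```text
t 7.1333 blade xyz mm [  0.1 -64.5  25.9] sole depth -1.5 F blade [0.34 0.66 1.04] tilt [-0.0002  0.0027  0.001 ] w 0.0237 T [ 0.4497 -0.2186  0.049 ]
```

Request:
jog_arm(moves=[[[0, 0, 1, 0, 0, 0], [0, 0, 2, 0, 0, 0], [0, 0, 2, 0, 0, 0], [0, 0, 2, 0, 0, 0]]])

```text
clock: 7.47
ee_pos: [0.5033, 0.0006, 0.191]
ee_rot: [-0.039, 0.15, 0.954, -0.256]
wrist_force: [0.8, 1.4, -1.3]
width: 0.0236
```

```bash
python3 -c "
from h import *
st()"
```

```text
t 7.4667 blade xyz mm [  0.1 -64.3  24.2] sole depth 0.2 F blade [-0.25  0.43  2.3 ] tilt [-0.      0.0031  0.0008] w 0.0236 T [ 0.5313 -0.1034  0.0002]
```

Request:
jog_arm(moves=[[[0, 0, 1, 0, 0, 0], [0, 0, 2, 0, 0, 0], [0, 0, 3, 0, 0, 0], [0, 0, 4, 0, 0, 0], [0, 0, 4, 0, 0, 0], [0, 0, 4, 0, 0, 0]]])

```text
clock: 7.97
ee_pos: [0.5027, -0.0013, 0.1876]
ee_rot: [-0.039, 0.15, 0.954, -0.256]
wrist_force: [0.9, 3.6, 0.3]
width: 0.0231
```

```bash
python3 -c "
from h import *
st()"
```

```text
t 7.9667 blade xyz mm [  0.1 -64.3  20.2] sole depth 4.2 F blade [-1.28 -0.2   4.81] tilt [0.0001 0.0033 0.0008] w 0.0231 T [ 0.5684 -0.1007 -0.1229]
```

Request:
jog_arm(moves=[[[0, 0, 1, 0, 0, 0], [0, 0, 2, 0, 0, 0], [0, 0, 2.5, 0, 0, 0], [0, 0, 2.5, 0, 0, 0], [0, 0, 2.5, 0, 0, 0]]])

```text
clock: 8.38
ee_pos: [0.5024, -0.0025, 0.1854]
ee_rot: [-0.039, 0.15, 0.954, -0.256]
wrist_force: [2.2, 3.4, 3.1]
width: 0.0233
```

```bash
python3 -c "
from h import *
st()"
```

```text
t 8.3833 blade xyz mm [  0.1 -64.2  17.7] sole depth 6.7 F blade [-0.06  1.1   7.29] tilt [0.     0.0034 0.0008] w 0.0233 T [ 0.6394 -0.0494 -0.0878]
```

Bed depth is about 6.7 mm at 7.3 N, which matches the spring law. I'll sweep at a steady pace.

Request:
jog_arm(moves=[[[-2, 0, 0.2, 0, 0, 0], [-6, 0, 0.2, 0, 0, 0], [-11, 0, 0.2, 0, 0, 0], [-16, 0, 0.2, 0, 0, 0], [-21, 0, 0.2, 0, 0, 0], [-26, 0, 0.2, 0, 0, 0], [-31, 0, 0.2, 0, 0, 0], [-36, 0, 0.2, 0, 0, 0], [-41, 0, 0.2, 0, 0, 0], [-46, 0, 0.2, 0, 0, 0]]])

```text
clock: 9.22
ee_pos: [0.5447, -0.0163, 0.1843]
ee_rot: [-0.041, 0.15, 0.954, -0.256]
wrist_force: [-3.7, 5.6, 3.4]
width: 0.0233
```

```bash
python3 -c "
from h import *
st()"
```

```text
t 9.2167 blade xyz mm [ -0.3 -19.7  16.7] sole depth 7.7 F blade [-0.2  -5.21  7.73] tilt [-0.0007 -0.0014  0.0021] w 0.0233 T [ 0.8937  0.5969 -0.3964]
```

Request:
jog_arm(moves=[[[-5, 0, -0.1, 0, 0, 0], [-10, 0, -0.3, 0, 0, 0], [-15, 0, -0.4, 0, 0, 0], [-20, 0, -0.5, 0, 0, 0], [-25, 0, -0.5, 0, 0, 0], [-30, 0, -0.6, 0, 0, 0], [-35, 0, -0.6, 0, 0, 0], [-40, 0, -0.7, 0, 0, 0], [-45, 0, -0.7, 0, 0, 0], [-50, 0, -0.7, 0, 0, 0]]])

```text
clock: 10.05
ee_pos: [0.5924, -0.0313, 0.1849]
ee_rot: [-0.041, 0.149, 0.954, -0.256]
wrist_force: [-3.7, 4.7, 3.5]
width: 0.0232
```

```bash
python3 -c "
from h import *
st()"
```

```text
t 10.05 blade xyz mm [-0.4 30.2 17.4] sole depth 7.0 F blade [ 0.63 -4.93  7.41] tilt [-0.0009 -0.0014  0.0022] w 0.0232 T [ 0.8058  0.5704 -0.4199]
```

Request:
jog_arm(moves=[[[-5, 0, 0, 0, 0, 0], [-10, 0, 0, 0, 0, 0], [-15, 0, 0, 0, 0, 0], [-20, 0, 0, 0, 0, 0], [-25, 0, 0, 0, 0, 0], [-30, 0, 0, 0, 0, 0], [-35, 0, 0, 0, 0, 0], [-40, 0, 0, 0, 0, 0], [-45, 0, 0, 0, 0, 0], [-50, 0, 0, 0, 0, 0]]])

```text
clock: 10.88
ee_pos: [0.64, -0.0465, 0.1849]
ee_rot: [-0.041, 0.149, 0.954, -0.256]
wrist_force: [-3.8, 4.4, 4.4]
width: 0.0236
```

```bash
python3 -c "
from h import *
st()"
```

```text
t 10.8833 blade xyz mm [-0.6 80.2 17.5] sole depth 6.9 F blade [ 1.38 -4.9   7.99] tilt [-0.0009 -0.0015  0.0024] w 0.0236 T [ 0.8945  0.5618 -0.3552]
```

Request:
jog_arm(moves=[[[-3, 0, 0, 0, 0, 0], [-5, 0, 0, 0, 0, 0], [-5, 0, 0, 0, 0, 0]]])

```text
clock: 11.13
ee_pos: [0.6451, -0.0481, 0.185]
ee_rot: [-0.041, 0.149, 0.954, -0.256]
wrist_force: [-2.2, 4.4, 2.3]
width: 0.0234
```

```bash
python3 -c "
from h import *
st()"
```

```text
t 11.1333 blade xyz mm [-0.5 85.6 17.6] sole depth 6.8 F blade [-0.17 -3.39  6.42] tilt [-0.0007 -0.0006  0.002 ] w 0.0234 T [ 0.9254  0.4475 -0.293 ]
```

Sweep complete: the block's centre went from -64 to +86 mm, at a depth of 6.7–7.7 mm. Now I'll lift off along the face normal and plan the placing.

Request:
jog_arm(moves=[[[0, 0, -3, 0, 0, 0], [0, 0, -10, 0, 0, 0], [0, 0, -25, 0, 0, 0], [0, 0, -50, 0, 0, 0], [0, 0, -80, 0, 0, 0], [0, 0, -110, 0, 0, 0], [0, 0, -120, 0, 0, 0], [0, 0, -120, 0, 0, 0], [0, 0, -120, 0, 0, 0]]])

```text
clock: 11.88
ee_pos: [0.6638, 0.0085, 0.2885]
ee_rot: [-0.04, 0.149, 0.954, -0.256]
wrist_force: [-0.1, -0.3, -3.6]
width: 0.0232
```

Run:
```python
from h import *
st(); s,p,R=tool(); print(s["joint_pos"])
for a in(102.5,12.5,72):
    print(a); goal([.619,.297,.20],Rvert(a))
```

```text
t 11.8833 blade xyz mm [ -0.4  86.  137. ] sole depth -112.6 F blade [ 0.26  0.06 -0.61] tilt [-0.0008  0.0019  0.0017] w 0.0232 T [ 0.5068 -0.1871  0.0029]
[ 0.0243  0.3763  1.3535 -0.4931  1.5955 -1.2021]
102.5
shift [130.8 270.3 -54.2] rot [-0.5123 -0.1378 -0.5163] | at [0.6638 0.0085 0.2885] F [-0.1082 -0.3246 -3.5989]
12.5
shift [130.8 270.3 -54.2] rot [-0.4752  0.2738  1.0173] | at [0.6638 0.0085 0.2885] F [-0.1082 -0.3246 -3.5989]
72
shift [130.8 270.3 -54.2] rot [-0.5244  0.0018  0.0036] | at [0.6638 0.0085 0.2885] F [-0.1082 -0.3246 -3.5989]
```

Request:
jog_arm(moves=[[[13, 27, -5, -0.047, 0.027, 0.1], [26, 54, -11, -0.095, 0.055, 0.2], [39, 81, -16, -0.142, 0.082, 0.305], [52, 108, -22, -0.19, 0.11, 0.407], [65, 135, -27, -0.238, 0.137, 0.509], [78, 162, -33, -0.285, 0.164, 0.61], [91, 189, -38, -0.333, 0.192, 0.712], [105, 216, -43, -0.38, 0.219, 0.814], [118, 243, -49, -0.428, 0.246, 0.916], [131, 270, -54, -0.475, 0.274, 1.017]]])

```text
clock: 12.72
ee_pos: [0.6177, 0.2964, 0.1975]
ee_rot: [-0.001, 0.629, 0.778, -0.001]
wrist_force: [0.7, -0.3, -3.0]
width: 0.0235
```

Request:
jog_arm(moves=[[[0, 0, 0, 0, 0, 0], [0, 0, 0, 0, 0, 0], [0, 0, 0, 0, 0, 0]]])

```text
clock: 12.97
ee_pos: [0.6185, 0.2956, 0.1991]
ee_rot: [-0.0, 0.626, 0.78, -0.002]
wrist_force: [0.6, -0.7, -3.6]
width: 0.0233
```

Run:
```python
from h import *
s,p,R=tool(); print(s["joint_pos"],s["width"])
goal([.619,.297,.0274+.015],Rvert(12.5))
```

```text
[ 0.2813  0.3547  1.483  -0.0014  1.3068  0.0633] 0.02327532549589003
shift [  1.5   1.2 156.7] rot [-0.0028  0.0015  0.0002] | at [0.6185 0.2956 0.1991] F [ 0.641  -0.7052 -3.5775]
```

Request:
jog_arm(moves=[[[1.5, 1, 35, -0.003, 0.0015, 0], [1.5, 1, 75, -0.003, 0.0015, 0], [1.5, 1, 110, -0.003, 0.0015, 0], [1.5, 1, 135, -0.003, 0.0015, 0], [1.5, 1, 150, -0.003, 0.0015, 0], [1.5, 1, 156, -0.003, 0.0015, 0], [1.5, 1, 156, -0.003, 0.0015, 0], [1.5, 1, 156, -0.003, 0.0015, 0]]])

```text
clock: 13.63
ee_pos: [0.6214, 0.2987, 0.0469]
ee_rot: [0.001, 0.626, 0.78, 0.003]
wrist_force: [0.9, 0.1, -2.2]
width: 0.0233
```

Run:
```python
from h import *
goal([.619,.297,.0274],Rvert(12.5))
a=read_camera("top")[150:240,170:270]; b=read_camera("scene")[220:310,295:395]
cv2.imwrite("pics/place.png",cv2.resize(np.hstack([a,b])[:,:,::-1],(800,360),interpolation=cv2.INTER_CUBIC))
```

```text
shift [-1.1 -2.9 19.4] rot [ 0.0065 -0.0016 -0.0003] | at [0.6214 0.2987 0.0469] F [ 0.912   0.0784 -2.1755]
```

View pics/place.png

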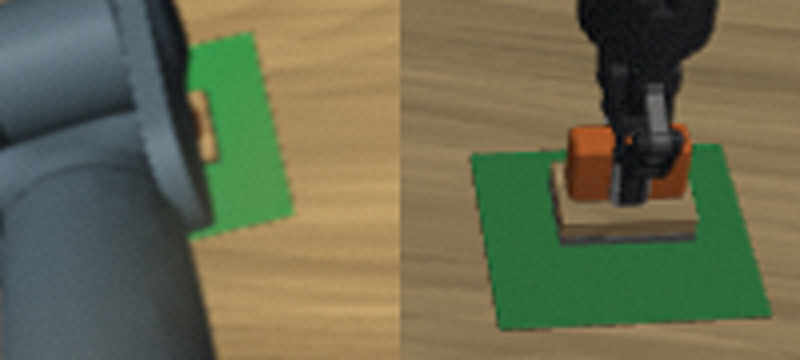

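The block hangs level and square over the middle of the mat; its base front edge in the scene half runs (560,240)–(695,237). I'll lower it gently.

Request:
jog_arm(moves=[[[0, -1, 6, 0.003, 0, 0], [0, -1, 11, 0.003, 0, 0], [0, -1, 13, 0.003, 0, 0], [0, -1, 13, 0.003, 0, 0], [0, -1, 13, 0.003, 0, 0]]])

```text
clock: 14.15
ee_pos: [0.6187, 0.2986, 0.0318]
ee_rot: [-0.001, 0.626, 0.78, 0.001]
wrist_force: [0.0, -0.1, -3.2]
width: 0.0232
```

Run:
```python
from h import *
goal([.619,.297,.0274],Rvert(12.5))
```

```text
shift [-1.6 -0.   4.4] rot [ 0.0001 -0.0016  0.0002] | at [0.6187 0.2986 0.0318] F [ 0.0005 -0.0867 -3.2337]
```

Request:
jog_arm(moves=[[[-1, 0, 1, 0, -0.0016, 0], [-1, 0, 2, 0, -0.0016, 0], [-1, 0, 3, 0, -0.0016, 0], [-1, 0, 3.5, 0, -0.0016, 0], [-1, 0, 3.5, 0, -0.0016, 0]]])

```text
clock: 14.57
ee_pos: [0.6191, 0.2976, 0.0284]
ee_rot: [0.0, 0.626, 0.78, 0.0]
wrist_force: [0.7, -0.1, -3.4]
width: 0.0234
```

Request:
jog_arm(moves=[[[0, 0, 0.5, 0, 0, 0], [0, 0, 1, 0, 0, 0], [0, 0, 1, 0, 0, 0], [0, 0, 1, 0, 0, 0]]])

```text
clock: 14.9
ee_pos: [0.6191, 0.2976, 0.0276]
ee_rot: [0.0, 0.626, 0.78, 0.0]
wrist_force: [-0.3, -0.9, -2.6]
width: 0.0236
```

Request:
jog_arm(moves=[[[0, 0, 0.3, 0, 0, 0], [0, 0, 0.6, 0, 0, 0], [0, 0, 0.6, 0, 0, 0], [0, 0, 0.6, 0, 0, 0]]])

```text
clock: 15.23
ee_pos: [0.6193, 0.2976, 0.0275]
ee_rot: [0.0, 0.626, 0.78, 0.0]
wrist_force: [-1.9, -1.4, 1.1]
width: 0.0236
```

Contact: the force has gone from -3.4 to +1.1 N and z has stopped at 27.5 mm. I'll open slowly, then retreat.

Request:
jog_arm(moves=[[[0, 0, 0, 0, 0, 0], [0, 0, 0, 0, 0, 0], [0, 0, 0, 0, 0, 0]]], gripper=30)

```text
clock: 15.48
ee_pos: [0.6197, 0.2978, 0.0275]
ee_rot: [0.001, 0.626, 0.78, 0.001]
wrist_force: [-0.0, -0.3, 0.0]
width: 0.03
```

Request:
jog_arm(moves=[[[0, 0, 0, 0, 0, 0], [0, 0, 0, 0, 0, 0], [0, 0, 0, 0, 0, 0], [0, 0, 0, 0, 0, 0]]], gripper=60)

```text
clock: 15.82
ee_pos: [0.6192, 0.2977, 0.0271]
ee_rot: [0.0, 0.626, 0.78, 0.0]
wrist_force: [0.0, -0.0, -0.1]
width: 0.0598
```

Request:
jog_arm(moves=[[[0, 0, -10, 0, 0, 0], [0, 0, -30, 0, 0, 0], [0, 0, -60, 0, 0, 0], [0, 0, -100, 0, 0, 0], [0, 0, -140, 0, 0, 0], [0, 0, -180, 0, 0, 0], [0, 0, -220, 0, 0, 0], [0, 0, -240, 0, 0, 0], [0, 0, -240, 0, 0, 0], [0, 0, -240, 0, 0, 0]]])

```text
clock: 16.65
ee_pos: [0.6197, 0.2979, 0.2698]
ee_rot: [0.001, 0.626, 0.78, 0.002]
wrist_force: [-0.4, -0.3, 0.0]
width: 0.0601
```

Run:
```python
from h import *
b=read_camera("scene"); cv2.imwrite("pics/end.png",cv2.resize(b[:,:,::-1],(784,588),interpolation=cv2.INTER_CUBIC))
# sole front-face check: predicted sole corners
R=Rvert(12.5).as_matrix(); X=np.array([.6193,.2976,.003])+np.array([[-40,-25,0],[40,-25,0],[40,25,0],[-40,25,0]])/1e3@R.T
print(proj("scene",X)*1.4)
```

```text
[[462.4719 378.666 ]
 [507.7622 376.5648]
 [513.5528 398.2198]
 [466.8358 400.4648]]
```

View pics/end.png

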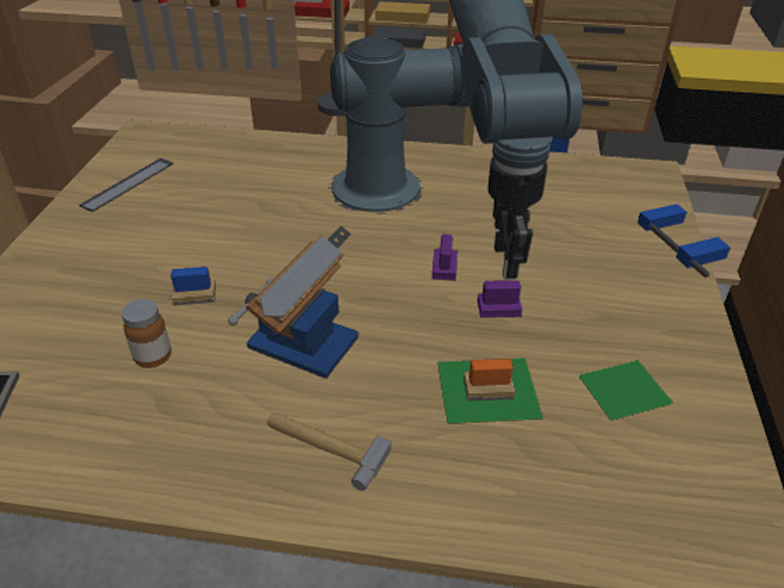

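The final picture shows the orange block upright in the middle of the large mat. Its front edge is at (467–514, 398), where predicted, and everything else is where it was at the start. I'll sign off.

```bash
python3 -c "
from bench import bot; print(bot.sign_off())"
```

```text
the job is handed in; nothing more can be done
None
```

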